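# Load the boring slide, run it home and lock it there

## Task

Take the square blank out of the rack without disturbing the round dowels beside it and stand it upright in the plywood nest on the boring slide's carriage. Slide the carriage fully home against its stop in front of the drill, then lock it there with the lock lever and tug the sprung handle firmly back, away from the drill, for about half a second to prove that the carriage holds; leave it home, locked and let go. The lever has no markings: one side locks and the other frees, which is which differs from one setting-up to the next, and only trying to move the carriage tells whether it is locked.

Things in the scene. Friction and masses are not known exactly. Their poses are not given: they have to be found in the camera images.
- slide_base: The boring slide: green fixed base plate 250 x 520 x 20 mm with a low horizontal drill (bit 4 mm radius, its axis 102 mm above the table and 30 mm to +x) at its +y end. Origin on the table, under the slide's centre line; its y axis is the direction in which the carriage slides home (towards the drill), z up, x away from the robot. The base plate reaches from 190 mm on the -y side to 330 mm on the +y side of the origin. The drill bit's tip is 98 mm to +y of the origin.
- carriage (a joint): Position of the carriage along the slide, m: 0 = out (where it always starts), 0.12 = fully home against the stop. It is an aluminium plate 130 (x) x 120 (y) mm, top 45 mm above the table, 0.9 kg with 3 N of sliding friction; it stays where it is left. The lock holds it only when it is fully out or fully home (within about 3 mm), with 3 mm of play; short of that the lever cannot go fully over to the locking side.
- nest (a point): Centre of the nest's floor on top of the carriage, 45 mm above the table, 30 mm to +x and 35 mm to +y of the carriage's centre. The nest is a plywood square, open above, 34 x 34 mm inside, walls 5 mm thick and 20 mm high, parallel to the slide base's axes. Rides with the carriage.
- handle_mid (a point): A point in the middle of the upright steel handle plate on the carriage, 90 mm above the table. The plate is 44 mm (x) by 10 mm thick (y), reaches from 48 to 116 mm above the table, and stands 45 mm to -y of the carriage's centre. Pushed towards +y it moves the carriage. On its +y side 53 mm of the carriage is free before the nest's wall.
- handle (a joint): How far the handle plate is pulled out towards -y relative to the carriage, m: 0 (rest) to 0.010 (end of its travel). A spring brings it back; it starts to move at 2.4 N, takes 6.4 N at 5 mm and 10.4 N at 10 mm. On an unlocked carriage the carriage slides along instead (handle stays under 2 mm).
- lever (a joint): Swing of the lock lever, rad: 0 = fully over to the slide base's -y side (34 degrees from upright; where it starts), 0.6 = upright, 1.2 = fully over to the +y side. It is over-centre: it topples by its own weight to whichever side it is past upright and stays there. Less than 1 N at the knob throws it. One side locks the carriage, the other frees it; which is which is hidden and changes between starts.
- lever_knob (a point): Centre of the lock lever's black ball knob, 22 mm in diameter, on a 10 mm rod. The lever's pivot is 95 mm to -x and 40 mm to -y of the slide base's origin, 66 mm above the table, the knob 75 mm from the pivot (so 141 mm above the table when upright, 128 mm and 42 mm to the side when over). The grey lock housing below it is 45 (x) x 110 (y) mm, top 75 mm above the table.
- rack: Wooden rack block 60 (x) x 204 (y) x 35 mm, origin under its centre. Five square sockets 28 mm wide and 25 mm deep in one row along its y axis, 38 mm apart; the blank stands in one, dowels in the others. In front of and behind the row (along the rack's x) there is room for fingers; between neighbours in the row only about 13 mm.
- blank: The blank: square wooden bar 24 x 24 x 90 mm, 50 g, the only square one in the rack, standing upright on the socket floor 10 mm above the table, its sides about parallel to the rack's. Origin at the centre of its underside, z up.
- dowel1: A round wooden dowel 25 mm in diameter, 100 mm long, upright in the rack beside the others; origin at the centre of its underside. Leave in place.
- dowel2: A round wooden dowel 25 mm in diameter, 100 mm long, upright in the rack beside the others; origin at the centre of its underside. Leave in place.
- dowel3: A round wooden dowel 25 mm in diameter, 100 mm long, upright in the rack beside the others; origin at the centre of its underside. Leave in place.
- dowel4: A round wooden dowel 25 mm in diameter, 100 mm long, upright in the rack beside the others; origin at the centre of its underside. Leave in place.

How it is judged (in metres and radians):
On the way, in this order (a step that is already met when the one before it is completed fails the run):
1. the blank stands upright in the nest, let go (x of blank in the frame of nest between -0.008 and 0.008 m and y of blank in the frame of nest between -0.008 and 0.008 m and z of blank in the frame of nest below 0.004 m and angle between blank's own z axis and vertical below 0.1 rad and contact force between the fingers and blank below 0.1 N), for 0.2 s.
2. the carriage is fully home with the blank in the nest (value of joint carriage above 0.116 m and x of blank in the frame of nest between -0.008 and 0.008 m and y of blank in the frame of nest between -0.008 and 0.008 m and z of blank in the frame of nest below 0.004 m and angle between blank's own z axis and vertical below 0.1 rad), for 0.1 s.
3. the handle is tugged back (5 mm or more for 0.3 s) and the carriage stays home (value of joint handle above 0.005 m and value of joint carriage above 0.114 m), for 0.3 s.
At the end, for the whole second after the job is handed in: Carriage within 6 mm of home (the lock has play), blank upright in the nest (on its floor within 4 mm, centred within 8 mm, tilt under 0.1 rad), lever fully over to a side (within 0.15 rad), handle sprung back (under 2 mm), all at rest (value of joint carriage above 0.114 m and x of blank in the frame of nest between -0.008 and 0.008 m and y of blank in the frame of nest between -0.008 and 0.008 m and z of blank in the frame of nest below 0.004 m and angle between blank's own z axis and vertical below 0.1 rad and value of joint handle below 0.002 m and (value of joint lever above 1.05 rad or value of joint lever below 0.15 rad) and velocity of joint carriage between -0.01 and 0.01 m/s and linear speed of blank below 0.02 m/s); the robot touches nothing.
It fails at once if a dowel is pulled out, tipped or moved by more than 15 mm (distance of any of dowel1, dowel2, dowel3, dowel4 from where it was at the start of the episode above 0.015 m or angle between any of dowel1, dowel2, dowel3, dowel4's own z axis and vertical above 0.3 rad).
It also fails if it takes over 72 s, if anything falls off the work surface, if the arm or the gripper's body presses on something with over 40 N, if the wrist force passes 120 N, or if a joint passes its speed limit or range.

## Robot

A 6-joint arm with a two-finger parallel gripper is mounted at the origin on the work surface. World frame = base frame: x ahead of the robot, y to its left, z up, the work surface at z = 0. Lengths are in mm, angles in degrees, forces in N, time in s.
With the tool pointing down it reaches from about 300 to 850 mm from the base axis. Payload 4.2 kg.
Tool frame: the origin (TCP) lies midway between the tips of the shut fingers; the grasp point (between the pads) lies 19 mm behind it; z points along the fingers, y is the line along which they close (so a half turn about z gives the same grasp; the last joint's range is limited). The gripper opens to 91 mm and grips with 3 to 60 N. Pads are 32 mm wide; open, the fingers measure 118 mm over their backs; the gripper's body (76 mm by 178 mm) begins 60 mm behind the grasp point.
Start: joints at [70.015, 18.312, 89.639, -0, 72.044, -1.146], TCP at [185.675, 544.213, 213.976] pointing down, gripper open.
Joint ranges: [-177.97, 177.97], [-48.28, 115.42], [12.27, 149.76], [-77.06, 257.06], [2.81, 150.46], [-146.56, 146.56]. Speed limits (degrees/s): [147.25, 147.25, 180, 180, 180, 180].

## Interface

Orientations are given as [roll, pitch, yaw] about the fixed x, y, z axes, in that order (R = Rz(yaw) Ry(pitch) Rx(roll)).
In Python, from workcell import env gives the robot as it stands.
- The arm moves only by the tool jog_arm, never from a script. Its argument "steps" is one flat list of numbers, 5 for each row, row after row: the closure, from 0 (fully open) to 1 (shut), then the shift along the tool's x, y, z in cm, then the turn about the tool's z in degrees. A call has 1 to 20 rows; each row is the pose to reach, as a shift and turn from the pose commanded when the call began, along the tool's axes at that moment; what a row does not reach only later rows make up. A row lasts 1/10 s, in which the tool goes at most 50 mm and 8.59 degrees, less where a joint would pass 70% of its speed; a pose out of reach is approached as far as the arm can. A call with a gripper value outside its range is refused whole. The fingers move at their own pace and stop on an object; "force" is the grip in N (left out, the last holds). Time passes only in rows, so rows that repeat a pose let the fingers close. It gives the time, the measured TCP pose, the force and the opening at its end, in the units of the state.
- env.state(): the state, without advancing time (a new reading comes with each control period).
- env.grab_frame(name): name is "side" or "top" or "wrist"; returns the picture (384x512x3 uint8, red, green, blue); there is no depth.
- env.camera_params(name): a dict with "fx", "fy", "cx", "cy" (pixels), "R" (3x3) and "t" (3): a world point X has camera coordinates R X + t. Camera axes: x right, y down, z forward; pixel columns grow to the right and rows downward; lengths in mm; the calibration is good to about 2 mm. A picture is of the moment at which its call begins: read the wrist's pose just before it. camera_params takes no time and is no camera call; for the wrist camera it gives the pose at the moment of the call.
- env.job_done(): hands the job in, once; it reports no verdict.
The state is a dict: "time_s": time; "qpos": joint angles; "qvel": joint speeds; "effort": joint torques, N m; "ee_pos": TCP position; "ee_rot": TCP orientation; "force": force on the tool from outside, world axes, zero at the start; "torque": the same for the moment, N m; "gripper_width": finger opening in mm.
Only numpy, scipy, OpenCV 4.12 (cv2) and the standard library are available. Lean on these libraries where they do the work, as an engineer would, in place of code of your own. Each camera call takes 0.05 s, during which the arm holds its last target. There are 200 camera calls.

## Working session

There is one attempt and no reset: what is moved stays moved. The work goes in short steps, Python scripts to look and compute and a tool call to move; the robot and the scene stay as the last step left them, time stands still between calls to the robot, and variables do not carry over. Pictures are saved under pics/ and viewed, on a budget of 10 in all, crops included, one or two more only if the job needs it, and the job is handed in when it is done.

Besides the shell and the picture viewer there is one more tool, called after "Emit:" as name(argument=value, ...) on one line, values as JSON. jog_arm: Moves the arm, as the interface text tells. Its arguments: {"type":"object","properties":{"steps":{"type":"array","items":{"type":"number"}},"force":{"type":"number"}},"required":["steps"]}

```bash
ls; mkdir -p pics
python3 - <<'E'
from workcell import env
import cv2,numpy as np
print(env.state())
ims=[env.grab_frame(n) for n in("side","top")]
for n in("side","top","wrist"):
    p=env.camera_params(n);print(n,p)
for n,i in zip(("side","top"),ims): cv2.imwrite(f"pics/{n}0.png",i[:,:,::-1])
E
```

```text
pics
{'time_s': 0.0, 'qpos': array([ 7.00140255e+01,  1.83500233e+01,  8.97070084e+01, -6.06850520e-04,
        7.20433427e+01, -1.14635114e+00]), 'qvel': array([-0.02938654, -0.00236213, -0.02495246, -0.05776322,  0.00664846,
       -0.15526057]), 'effort': array([ 1.29083099e-03, -4.12456656e+01, -2.31976014e+01,  7.28784339e-02,
        4.55361174e-02, -1.49941784e-04]), 'ee_pos': array([185.51117105, 543.71270726, 213.13241735]), 'ee_rot': array([-1.79899634e+02, -1.43126886e-03,  1.61160563e+02]), 'force': array([0.31287798, 0.10517011, 0.12584015]), 'torque': array([-0.05128544, -0.00802405, -0.01090612]), 'gripper_width': 91.59529516834733}
side {'fx': 422.8469060912557, 'fy': 422.8469060912557, 'cx': 251.17268504829372, 'cy': 189.26049278547907, 'R': array([[ 9.99369405e-01, -3.54944035e-02, -9.69526379e-04],
       [-2.68084918e-02, -7.36344636e-01, -6.76075352e-01],
       [ 2.32829858e-02,  6.75675014e-01, -7.36831852e-01]]), 't': array([-565.64380498,  -21.91212796,  912.66075765])}
top {'fx': 446.560270194509, 'fy': 446.560270194509, 'cx': 257.5065002885736, 'cy': 190.7397701667059, 'R': array([[-0.00325162, -0.99991178, -0.01287826],
       [-0.9959163 ,  0.00440001, -0.09017407],
       [ 0.09022278,  0.01253246, -0.99584275]]), 't': array([-107.89161367,  571.54156621,  858.6825016 ])}
wrist {'fx': 296.51915372673955, 'fy': 296.51915372673955, 'cx': 255.98649623113934, 'cy': 194.48211405947183, 'R': array([[ 3.22267705e-01,  9.46648571e-01,  9.98922175e-05],
       [ 9.04584536e-01, -3.07978942e-01,  2.94746990e-01],
       [ 2.79052581e-01, -9.48970751e-02, -9.55575325e-01]]), 't': array([-574.15702533,  -32.83131009,  392.01264301])}
```

View pics/side0.png

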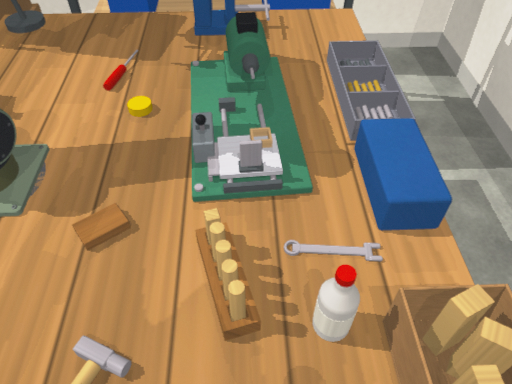

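View pics/top0.png

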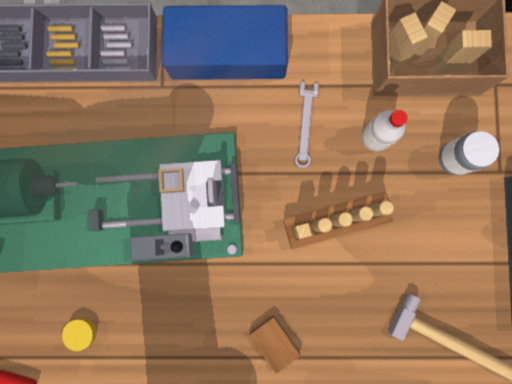

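The blank is the square one at the +y end of the rack: (303,231) in the top view and (211,216) in the side view. The nest shows at (171,180) in the top view, and the lever knob at (177,247).

```bash
cat > h.py <<'E'
from workcell import env
import cv2,numpy as np
def ray(p,u,v,z):
    "world point on plane z (mm) seen at pixel u,v"
    d=p["R"].T@np.array([(u-p["cx"])/p["fx"],(v-p["cy"])/p["fy"],1.]);c=-p["R"].T@p["t"]
    return c+d*(z-c[2])/d[2]
def proj(p,X):
    q=p["R"]@np.asarray(X,float)+p["t"]; return p["fx"]*q[0]/q[2]+p["cx"],p["fy"]*q[1]/q[2]+p["cy"]
E
python3 - <<'E'
from h import *
im=cv2.imread("pics/top0.png");p=env.camera_params("top")
h=cv2.cvtColor(im,cv2.COLOR_BGR2HSV)
g=cv2.inRange(h,(65,90,30),(90,255,255))
r=lambda u,v,z:ray(p,u,v,z)
# -y edge: last green col per row; x edges: first/last green row per col
e=[];
for v in range(145,245,3):
    c=np.where(g[v,200:260])[0]
    if len(c): e.append(r(200+c.max()+.5,v,20)[:2])
top=[];bot=[]
for u in list(range(100,150,3)):
    c=np.where(g[100:300,u])[0]; top.append(r(u,100+c.min()-.5,20)[:2]);bot.append(r(u,100+c.max()+.5,20)[:2])
def fit(P):
    vx,vy,x,y=cv2.fitLine(np.float32(P),cv2.DIST_HUBER,0,.01,.01).ravel();return np.array([vx,vy]),np.array([x,y])
for n,P in(("-y",e),("+x",top),("-x",bot)):
    d,c=fit(P);print(n,np.degrees(np.arctan2(d[1],d[0])),c)
for n,m,box in(("pale",cv2.inRange(h,(15,60,150),(30,200,255)),(280,395,195,245)),("nest",cv2.inRange(h,(8,90,60),(25,255,255)),(150,195,160,200)),("knob",cv2.inRange(h,(0,0,0),(180,255,45)),(165,190,235,258))):
    x0,x1,y0,y1=box;cs,_=cv2.findContours(m[y0:y1,x0:x1],cv2.RETR_EXTERNAL,2)
    for c in cs:
        if cv2.contourArea(c)>15:
            (a,b),wh,an=cv2.minAreaRect(c);a+=x0;b+=y0
            print(n,cv2.contourArea(c),(round(a,1),round(b,1)),np.round(wh,1),round(an),[np.round(r(a,b,z)[:2]) for z in(65,100,110,128)])
big=cv2.resize(im[120:270,100:400],None,fx=2.6,fy=2.6,interpolation=cv2.INTER_CUBIC);cv2.imwrite("pics/crop.png",big)
E
```

```text
-y 4.606212 [570.0163  -58.79932]
+x -55.772873 [654.6773  164.26746]
-x -86.48167 [429.6739  158.74004]
pale 172.5 (303.0, 230.8) [13.9 14.4] 74 [array([ 492., -196.]), array([ 492., -192.]), array([ 492., -192.]), array([ 492., -190.])]
pale 159.5 (324.0, 224.9) [14.5 14.9] 18 [array([ 503., -235.]), array([ 502., -230.]), array([ 502., -229.]), array([ 502., -226.])]
pale 518.5 (363.6, 213.7) [14.6 61.3] 74 [array([ 523., -309.]), array([ 522., -302.]), array([ 522., -299.]), array([ 521., -295.])]
nest 80.0 (170.5, 180.0) [22. 23.] 90 [array([589.,  55.]), array([585.,  47.]), array([584.,  45.]), array([581.,  41.])]
knob 74.0 (176.0, 246.0) [9.9 9.9] 45 [array([464.,  42.]), array([465.,  36.]), array([466.,  34.]), array([466.,  30.])]
```

View pics/crop.png

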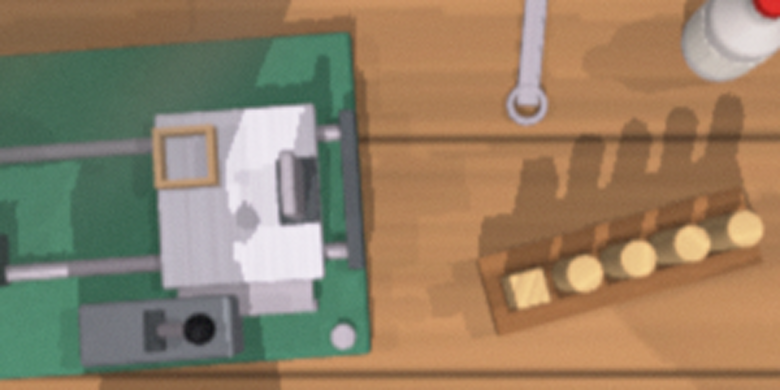

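Cross-check: the knob gives a slide origin near (555,118) and the measured nest then sits at (29.5,−65) in the slide frame, which fits the 30 mm offset. I'm moving above the blank now, with the fingers along the rack's x.

Emit:
jog_arm(steps=[0,-52.8,-59.7,0,56,0,-52.8,-59.7,0,56,0,-52.8,-59.7,0,56,0,-52.8,-59.7,0,56,0,-52.8,-59.7,0,56,0,-52.8,-59.7,0,56,0,-52.8,-59.7,0,56,0,-52.8,-59.7,0,56,0,-52.8,-59.7,0,56,0,-52.8,-59.7,0,56,0,-52.8,-59.7,0,56,0,-52.8,-59.7,0,56,0,-52.8,-59.7,0,56,0,-52.8,-59.7,0,56,0,-52.8,-59.7,0,56,0,-52.8,-59.7,0,56,0,-52.8,-59.7,0,56,0,-52.8,-59.7,0,56,0,-52.8,-59.7,0,56,0,-52.8,-59.7,0,56], force=25)

```text
time_s: 2.1
ee_pos: [492.1, -190.0, 214.0]
ee_rot: [-180.0, -0.0, 105.3]
force: [0.7, -0.2, -0.2]
gripper_width: 90.9
```

Run:
```python
from h import *
s=env.state();p=env.camera_params("wrist");im=env.grab_frame("wrist")[:,:,::-1].copy()
print(s["time_s"],s["ee_pos"],s["ee_rot"],s["qpos"])
np.save("w1.npy",im)
import pickle;pickle.dump(p,open("w1.pkl","wb"))
m=cv2.inRange(cv2.cvtColor(im,cv2.COLOR_BGR2HSV),(15,60,150),(30,200,255))
cs,_=cv2.findContours(m,cv2.RETR_EXTERNAL,2)
for c in cs:
    if cv2.contourArea(c)>150:
        (a,b),wh,an=cv2.minAreaRect(c);P=ray(p,a,b,100);Q=ray(p,a,b,110)
        bx=[ray(p,*q,100)[:2].round() for q in cv2.boxPoints(((a,b),wh,an))]
        print(cv2.contourArea(c),round(a),round(b),np.round(wh),P.round(),Q.round(),bx)
print("expected",proj(p,[492,-192,100]))
cv2.imwrite("pics/w1.png",im)
```

```text
2.1 [ 492.07731519 -189.95568348  213.99837434] [-1.79988065e+02 -2.98404258e-02  1.05250415e+02] [-2.23676741e+01  1.40431274e+01  9.57253559e+01  1.73724387e-02
  7.02591856e+01 -3.76239636e+01]
884.0 314 316 [43. 27.] [ 596. -318.  100.] [ 592. -310.  110.] [array([ 578., -342.]), array([ 567., -307.]), array([ 614., -294.]), array([ 626., -329.])]
424.0 163 326 [16. 50.] [ 430. -377.  100.] [ 431. -368.  110.] [array([ 414., -411.]), array([ 427., -341.]), array([ 445., -345.]), array([ 433., -416.])]
4339.0 232 324 [ 44. 127.] [ 506. -353.  100.] [ 505. -344.  110.] [array([ 430., -343.]), array([ 569., -305.]), array([ 587., -364.]), array([ 441., -404.])]
6944.0 397 181 [ 96. 114.] [ 624. -144.  100.] [ 619. -142.  110.] [array([ 574., -196.]), array([576., -87.]), array([672., -95.]), array([ 680., -209.])]
18312.0 281 166 [141. 253.] [ 508. -160.  100.] [ 507. -158.  110.] [array([ 439., -302.]), array([440., -52.]), array([564., -45.]), array([ 599., -302.])]
3056.0 488 53 [107.  45.] [655. -15. 100.] [649. -18. 110.] [array([617.,  17.]), array([654.,  27.]), array([697., -50.]), array([657., -61.])]
45251.0 117 130 [261. 234.] [ 349. -167.  100.] [ 354. -165.  110.] [array([241., -86.]), array([430., -34.]), array([ 489., -273.]), array([ 246., -339.])]
expected (np.float64(256.0288838299888), np.float64(192.6852850118641))
```

View pics/w1.png

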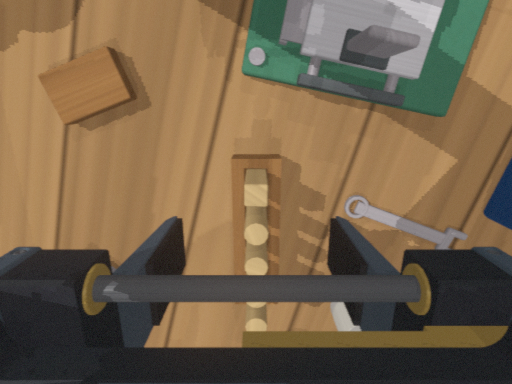

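In the wrist view the blank's top is at about (257,194), against (256,193) predicted, and the dowel row is vertical in the picture. Position and yaw are both confirmed, so I'll descend, grip and lift.

Emit:
jog_arm(steps=[0,-0.2,0,5,0,0,-0.2,0,10,0,0,-0.2,0,13,0,0,-0.2,0,15.8,0,0,-0.2,0,15.8,0,0,-0.2,0,15.8,0,0.9,-0.2,0,15.8,0,0.9,-0.2,0,15.8,0,0.9,-0.2,0,15.8,0,0.9,-0.2,0,15.8,0,0.9,-0.2,0,15.8,0,0.9,-0.2,0,15.8,0,0.9,-0.2,0,15.8,0,0.9,-0.2,0,15.8,0,0.9,-0.2,0,15.8,0], force=25)

```text
time_s: 3.65
ee_pos: [493.1, -193.2, 55.8]
ee_rot: [-180.0, -0.0, 105.2]
force: [-1.3, 0.2, -0.3]
gripper_width: 23.8
```

Gripped: 23.8 mm opening for the 24 mm bar. Lifting it and carrying it above the nest.

Emit:
jog_arm(steps=[0.9,0,0,-2,0,0.9,0,0,-5,0,0.9,0,0,-9,0,0.9,0,0,-13,0,0.9,0,0,-14,0,0.9,3,2,-14,4,0.9,6,4.5,-14,8,0.9,9,7,-14,11.2,0.9,12,9,-14,11.2,0.9,15,11,-14,11.2,0.9,18,13.2,-14,11.2,0.9,20,14.8,-14,11.2,0.9,21.4,15.8,-14,11.2,0.9,21.4,15.8,-14,11.2,0.9,21.4,15.8,-14,11.2,0.9,21.4,15.8,-14,11.2])

```text
time_s: 5.25
ee_pos: [589.1, 53.5, 195.8]
ee_rot: [-180.0, 0.0, 93.9]
force: [0.1, -0.3, -0.7]
gripper_width: 24.1
```

Run:
```python
from h import *
import pickle
for n in("wrist","top"):
    s=env.state();p=env.camera_params(n);im=env.grab_frame(n)[:,:,::-1].copy()
    pickle.dump((p,im),open(n+"2.pkl","wb"));cv2.imwrite(f"pics/{n}2.png",im)
print(s["time_s"],s["ee_pos"],s["ee_rot"],s["gripper_width"],s["force"])
p=env.camera_params("wrist");print("nest",proj(p,[589,55,65]))
```

```text
5.3 [589.20973726  53.41407706 195.91154377] [-1.79972861e+02  1.62906103e-02  9.38815147e+01] 23.687788482048212 [-1.03852237 -0.50276231 -0.80227051]
nest (np.float64(256.4218453780897), np.float64(184.69429293979954))
```

View pics/wrist2.png

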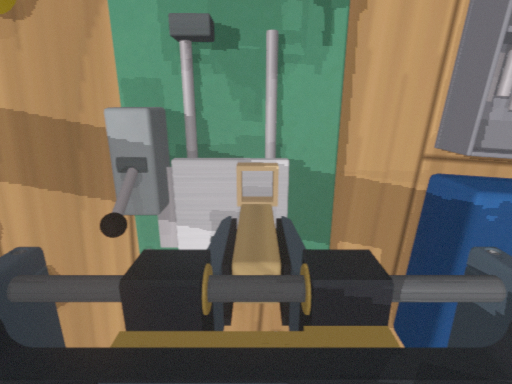

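The nest shows at columns 237–279, with its far outer edge at row 164. The held blank hangs just in front of it at (257,225).

Run:
```python
from h import *
import pickle
p,im=pickle.load(open("wrist2.pkl","rb"))
for q in((237,164.5),(279,164.5),(237,200),(279,200)): print(q,ray(p,*q,65).round(1))
# refine edges by wood mask
h=cv2.cvtColor(im,cv2.COLOR_BGR2HSV);m=cv2.inRange(h,(8,70,60),(28,255,255))[155:203,225:292]
r=np.where(m.sum(1)>0)[0]
for v in (5,12,20,30,38,45): c=np.where(m[v])[0];print(v+155,(c.min()+225,c.max()+225) if len(c) else None)
for u in(240,248,256,265,272,276): c=np.where(m[:,u-225])[0];print("col",u,(c+155)[:8])
# blank lower face: blank bottom at z=150
s=[589.2,53.4]
for dx in(-12,12): print("blank bottom far corner",proj(p,[s[0]+dx,s[1]+12,150]))
```

```text
(237, 164.5) [567.2  75.2  65. ]
(279, 164.5) [610.5  78.2  65. ]
(237, 200) [569.2  36.7  65. ]
(279, 200) [614.   39.7  65. ]
160 None
167 (np.int64(237), np.int64(277))
175 (np.int64(237), np.int64(277))
185 (np.int64(237), np.int64(277))
193 (np.int64(238), np.int64(276))
200 (np.int64(238), np.int64(276))
col 240 [163 164 165 166 167 168 169 170]
col 248 [163 164 165 166 167 168 169 170]
col 256 [163 164 165 166 167 168 169 170]
col 265 [163 164 165 166 167 168 169 197]
col 272 [163 164 165 166 167 168 169 170]
col 276 [164 165 166 167 168 169 170 171]
blank bottom far corner (np.float64(242.600794593422), np.float64(199.62422440665586))
blank bottom far corner (np.float64(273.69990360319986), np.float64(201.65261004630938))
```

Emit:
jog_arm(steps=[0.9,0.4,0,0,0,0.9,0.4,0,3,0,0.9,0.4,0,6,0,0.9,0.4,0,7.6,0,0.9,0.4,0,8.1,0,0.9,0.4,0,8.6,0,0.9,0.4,0,9.1,0,0.9,0.4,0,9.6,0,0.9,0.4,0,10,0,0.9,0.4,0,10.3,0,0.9,0.4,0,10.4,0,0.9,0.4,0,10.4,0,0.9,0.4,0,10.4,0])

```text
time_s: 6.65
ee_pos: [589.6, 58.7, 92.1]
ee_rot: [180.0, -0.0, 94.0]
force: [-0.1, -0.3, -0.7]
gripper_width: 24.0
```

Run:
```python
from h import *
s=env.state();print(s["time_s"],s["ee_pos"],s["ee_rot"],s["gripper_width"],s["force"])
A=[env.grab_frame(n)[:,:,::-1] for n in("side","wrist")]
a=cv2.resize(A[0][90:210,180:320],None,fx=3,fy=3,interpolation=cv2.INTER_CUBIC);b=A[1][90:250,150:390];b=cv2.resize(b,(360,240));b=cv2.copyMakeBorder(b,0,120,0,0,0)
cv2.imwrite("pics/p3.png",np.hstack([a,b]))
```

```text
6.65 [589.55751525  58.66254691  92.12105175] [ 1.79974961e+02 -5.32707108e-03  9.39622170e+01] 24.003521008732008 [-0.11401134 -0.25630643 -0.70633636]
```

View pics/p3.png

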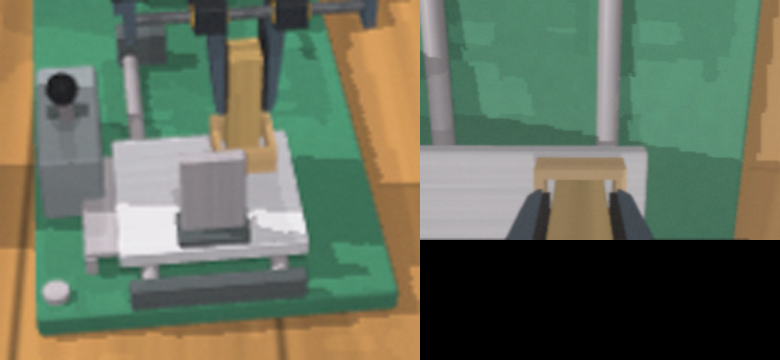

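The blank is inside the nest walls with no contact force. I'll release it, rise, move over the handle with a quarter turn, and narrow the opening to about 40 mm.

Emit:
jog_arm(steps=[0.5,0,0,0,0,0.5,0,0,0,0,0.5,0,0,0,0,0.5,0,0,0,0,0.5,0,0,0,0,0.5,0,0,-4,0,0.5,0,0,-8,0,0.5,0,0,-9,0,0.55,-8.3,-3,-9,90,0.55,-8.3,-3,-9,90,0.55,-8.3,-3,-9,90,0.55,-8.3,-3,-9,90,0.55,-8.3,-3,-9,90,0.55,-8.3,-3,-9,90,0.55,-8.3,-3,-9,90,0.55,-8.3,-3,-9,90,0.55,-8.3,-3,-9,90,0.55,-8.3,-3,-9,90,0.55,-8.3,-3,-9,90,0.55,-8.3,-3,-9,90])

```text
time_s: 8.75
ee_pos: [564.8, -26.2, 181.4]
ee_rot: [-180.0, 0.1, 4.0]
force: [-0.0, 0.6, -0.8]
gripper_width: 40.9
```

Run:
```python
from h import *
im=env.grab_frame("side")[:,:,::-1].copy()
p=env.camera_params("wrist");s=env.state();w=env.grab_frame("wrist")[:,:,::-1]
print(s["time_s"],s["ee_pos"],s["ee_rot"],s["gripper_width"],s["qpos"])
print("blank top at", proj(env.camera_params("side"),[589.5,56,135]))
print("handle top corners in wrist",[np.round(proj(p,np.array([565,-26,116])+a*22*np.array([.998,.07,0])+b*5*np.array([-.07,.998,0]))) for a in(-1,1) for b in(-1,1)])
a=cv2.resize(im[90:210,180:320],None,fx=3,fy=3,interpolation=cv2.INTER_CUBIC)
b=cv2.copyMakeBorder(cv2.resize(w,(380,285)),0,75,0,0,0)
cv2.imwrite("pics/p4.png",np.hstack([a,b]))
```

```text
8.8 [564.91482608 -26.22855544 181.46209368] [-1.79988530e+02  4.61153506e-02  4.05050690e+00] 40.649263871276105 [-3.82648064e+00  1.87663444e+01  9.38334934e+01  5.45895192e-03
  6.74474144e+01  8.21209213e+01]
blank top at (np.float64(261.620193022188), np.float64(106.02559375425048))
handle top corners in wrist [array([261., 230.]), array([250., 230.]), array([262., 180.]), array([250., 180.])]
```

View pics/p4.png

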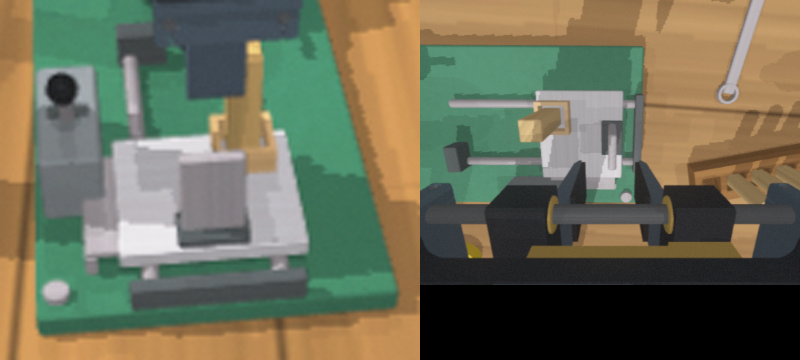

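The blank stands upright in the nest. The handle's top is about 2 mm further to −y than predicted, so I'll shift, descend and pinch it.

Emit:
jog_arm(steps=[0.55,0,0.2,3,0,0.55,0,0.2,6,0,0.55,0,0.2,8,0,0.55,0,0.2,10,0,0.55,0,0.2,10,0,0.95,0,0.2,10,0,0.95,0,0.2,10,0,0.95,0,0.2,10,0,0.95,0,0.2,10,0,0.95,0,0.2,10,0,0.95,0,0.2,10,0], force=25)

```text
time_s: 9.95
ee_pos: [565.8, -28.3, 82.7]
ee_rot: [180.0, -0.1, 3.9]
force: [-0.2, 0.2, 3.6]
gripper_width: 9.9
```

Emit:
jog_arm(steps=[0.95,0,-0.3,0,0,0.95,0,-0.6,0,0,0.95,0,-0.8,0,0,0.95,0,-0.8,0,0])

```text
time_s: 10.35
ee_pos: [565.6, -24.6, 82.8]
ee_rot: [179.5, -0.1, 4.1]
force: [0.2, -17.0, 4.7]
gripper_width: 10.0
```

It reads 17 N and stops after the play, so the carriage is locked. The −y side therefore locks and +y frees. I'll let go and throw the lever to +y with shut fingers.

Emit:
jog_arm(steps=[0.95,0,0.6,0,0,0.55,0,0.8,0,0,0.55,0,0.8,0,0,0.55,0,0.8,0,0,0.55,0,0.8,-4,0,1,0,0.8,-8,0,1,-5,0,-8,0,1,-9.5,-1.7,-8,0,1,-9.5,-1.7,-8,0,1,-9.5,-1.7,-3.5,0,1,-9.5,-1.7,-3.5,0,1,-9.5,-3.2,-3.5,0,1,-9.5,-5.2,-3.5,0,1,-9.5,-7.2,-3.5,0,1,-9.5,-9.2,-3.5,0,1,-9.5,-10.2,-3.5,0,1,-9.5,-10.2,-3.5,0,1,-9.5,-9,-6,0,1,-9.5,-8,-9,0,1,-9.5,-8,-9,0])

```text
time_s: 12.35
ee_pos: [467.4, 51.7, 175.8]
ee_rot: [180.0, -0.5, 3.9]
force: [0.4, -0.4, 0.3]
gripper_width: 0.3
```

Run:
```python
from h import *
s=env.state();print(s["time_s"],s["ee_pos"],s["ee_rot"],s["force"])
A=[env.grab_frame(n)[:,:,::-1] for n in("side","top")]
for n in("side","top"):
    p=env.camera_params(n);print(n,"knob -y",proj(p,[466.7,28,128]),"+y",proj(p,[461,112,128]))
cv2.imwrite("pics/p5.png",np.hstack([cv2.resize(A[0][70:210,180:320],(390,390)),cv2.resize(A[1][130:270,100:240],(390,390))]))
```

```text
12.35 [467.43577437  51.69621869 175.75313106] [179.96419079  -0.47026876   3.87886015] [ 0.38263808 -0.41140679  0.30295177]
side knob -y (np.float64(201.13887399936817), np.float64(118.67446947778667)) +y (np.float64(200.21450890383653), np.float64(94.25587734400551))
top knob -y (np.float64(177.24453199443855), np.float64(245.7628610027907)) +y (np.float64(128.86461873747456), np.float64(249.21207648140836))
```

View pics/p5.png

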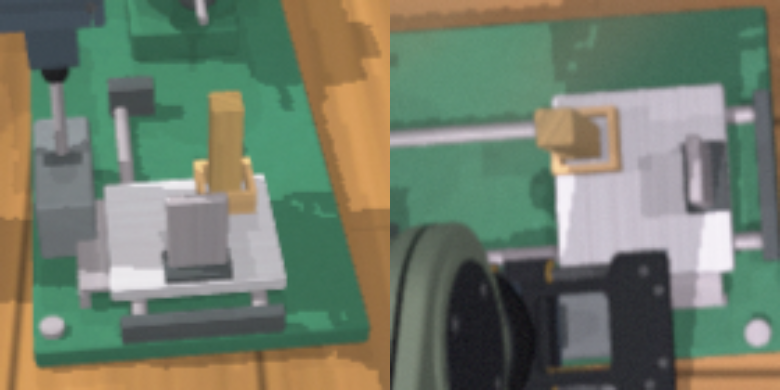

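The knob is now at about (200,96) in the side view, where the +y side was predicted (200,94), and the blank still stands. Going back to the handle.

Emit:
jog_arm(steps=[0.55,3,3,0,0,0.55,6,6,0,0,0.55,9.3,8.7,0,0,0.55,9.3,8.7,0,0,0.55,9.3,8.7,3,0,0.55,9.3,8.7,6,0,0.55,9.3,8.7,9.4,0,0.55,9.3,8.7,9.4,0,0.95,9.3,8.7,9.4,0,0.95,9.3,8.7,9.4,0,0.95,9.3,8.7,9.4,0,0.95,9.3,8.7,9.4,0,0.95,9.3,8.7,9.4,0])

```text
time_s: 13.75
ee_pos: [564.0, -26.8, 79.2]
ee_rot: [-179.9, -0.1, 3.9]
force: [0.2, 3.5, 4.7]
gripper_width: 9.7
```

Emit:
jog_arm(steps=[0.95,0,-0.2,0,0,0.95,0,-0.5,0,0,0.95,0,-0.8,0,0,0.95,0,-1.2,0,0,0.95,0,-1.2,0,0])

```text
time_s: 14.25
ee_pos: [563.3, -15.7, 79.3]
ee_rot: [180.0, -0.1, 3.9]
force: [-0.2, -0.1, 6.9]
gripper_width: 10.2
```

It moves freely now. Pushing it home.

Emit:
jog_arm(steps=[0.95,0,-0.5,0,0,0.95,0,-1.3,0,0,0.95,0,-2.3,0,0,0.95,0,-3.5,0,0,0.95,0,-4.7,0,0,0.95,0,-5.9,0,0,0.95,0,-7.1,0,0,0.95,0,-8.2,0,0,0.95,0,-9.2,0,0,0.95,0,-9.9,0,0,0.95,0,-10.4,0,0,0.95,0,-10.8,0,0,0.95,0,-11,0,0,0.95,0,-11,0,0,0.95,0,-11,0,0])

```text
time_s: 15.75
ee_pos: [556.2, 91.4, 79.3]
ee_rot: [179.7, -0.2, 4.0]
force: [1.5, -10.7, 6.1]
gripper_width: 9.9
```

It's home: 118 mm travelled and 10.7 N against the stop. Now I'll let go and throw the lever back to the −y side, which locks.

Emit:
jog_arm(steps=[0.55,0,0,0,0,0.55,0,0,0,0,0.55,0,0,0,0,0.55,0,0,-4,0,1,0,0,-9,0,1,-4.5,-3,-9,0,1,-9.3,-6.2,-9,0,1,-9.3,-6.2,-9,0,1,-9.3,-6.2,-5,0,1,-9.3,-6.2,-3.9,0,1,-9.3,-6.2,-3.9,0,1,-9.3,-4.5,-3.9,0,1,-9.3,-2.5,-3.9,0,1,-9.3,-0.5,-3.9,0,1,-9.3,1.3,-3.9,0,1,-9.3,2.3,-3.9,0,1,-9.3,2.3,-3.9,0,1,-9.3,1.5,-6,0,1,-9.3,1,-9.5,0,1,-9.3,1,-9.5,0])

```text
time_s: 17.75
ee_pos: [466.1, 79.5, 177.3]
ee_rot: [-179.9, -0.6, 4.0]
force: [0.4, 0.5, -0.6]
gripper_width: 0.6
```

Run:
```python
from h import *
s=env.state();print(s["time_s"],s["ee_pos"],s["ee_rot"],s["force"])
A=[env.grab_frame(n)[:,:,::-1] for n in("side","top")]
cv2.imwrite("pics/p6.png",np.hstack([cv2.resize(A[0][50:190,180:320],(390,390)),cv2.resize(A[1][130:270,60:200],(390,390))]))
```

```text
17.75 [466.07860833  79.4603912  177.27256301] [-179.91776125   -0.55205129    4.00744254] [ 0.43176267  0.53295007 -0.5831736 ]
```

View pics/p6.png

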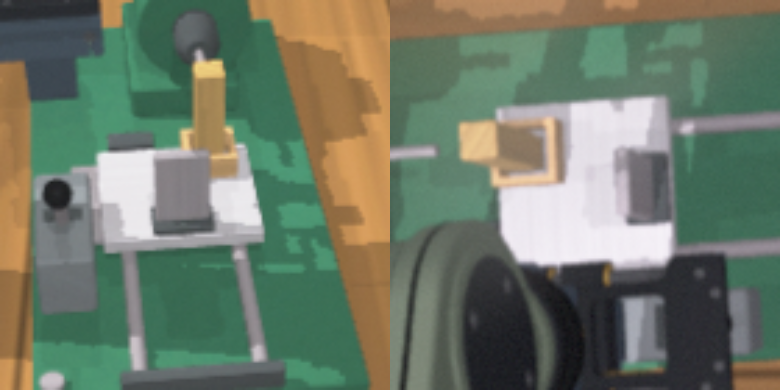

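The knob is at (200,119), matching the −y prediction. The carriage is home at the stop block and the blank is upright. Next is gripping the handle for the tug.

Emit:
jog_arm(steps=[0.55,3,-0.2,0,0,0.55,6,-0.4,0,0,0.55,9.1,-0.6,0,0,0.55,9.1,-0.6,0,0,0.55,9.1,-0.6,3,0,0.55,9.1,-0.6,6,0,0.55,9.1,-0.6,9.6,0,0.55,9.1,-0.6,9.6,0,0.95,9.1,-0.6,9.6,0,0.95,9.1,-0.6,9.6,0,0.95,9.1,-0.6,9.6,0,0.95,9.1,-0.6,9.6,0,0.95,9.1,-0.6,9.6,0], force=35)

```text
time_s: 19.15
ee_pos: [553.9, 90.9, 78.3]
ee_rot: [-179.9, -0.1, 3.9]
force: [-1.1, 2.5, 4.3]
gripper_width: 9.6
```

Emit:
jog_arm(steps=[0.95,0,0.4,0,0,0.95,0,0.8,0,0,0.95,0,1.2,0,0,0.95,0,1.3,0,0,0.95,0,1.3,0,0,0.95,0,1.3,0,0,0.95,0,1.3,0,0,0.95,0,1.3,0,0])

```text
time_s: 19.95
ee_pos: [554.6, 79.4, 78.2]
ee_rot: [-179.8, -0.1, 3.9]
force: [-1.2, 9.3, 6.1]
gripper_width: 9.7
```

9.3 N on a locked handle means about 8–9 mm of pull while the carriage holds. I'll hold briefly, return the handle, release and clear away upwards.

Emit:
jog_arm(steps=[0.95,0,0,0,0,0.95,0,0,0,0,0.95,0,-0.4,0,0,0.95,0,-0.8,0,0,0.95,0,-1.2,0,0,0.95,0,-1.4,0,0,0.95,0,-1.4,0,0,0.55,0,-1.3,0,0,0.55,0,-1.3,0,0,0.55,0,-1.3,0,0,0.55,0,-1.3,-4,0,0.55,0,-1.3,-9,0,0.55,0,-1.3,-13,0,0.55,-5,3,-13,0,0.55,-10,8,-13,0,0.55,-14,13,-13,0,0.55,-14,17,-13,0,0.55,-14,20,-13,0,0.55,-14,20,-13,0,0.55,-14,20,-13,0])

```text
time_s: 21.95
ee_pos: [427.8, -133.4, 206.8]
ee_rot: [-180.0, 0.0, 3.7]
force: [-1.1, -0.6, -0.6]
gripper_width: 40.8
```

Run:
```python
from h import *
s=env.state();print(s["time_s"],s["ee_pos"],s["force"])
A=[env.grab_frame(n)[:,:,::-1] for n in("side","top")]
p=env.camera_params("top");h=cv2.cvtColor(A[1],cv2.COLOR_BGR2HSV)
print("nest home exp",proj(p,[589.5-8.2,56+119.7,65]),"knob -y exp",proj(p,[466.7,28,128]))
cv2.imwrite("pics/p7.png",np.hstack([cv2.resize(A[0][50:330,130:410],(390,390)),cv2.resize(A[1][130:270,90:230],(390,390))]))
```

```text
21.95 [ 427.80723541 -133.38315906  206.77222444] [-1.10144169 -0.61493515 -0.63997038]
nest home exp (np.float64(106.84478612018941), np.float64(184.17618958633003)) knob -y exp (np.float64(177.24453199443855), np.float64(245.7628610027907))
```

View pics/p7.png

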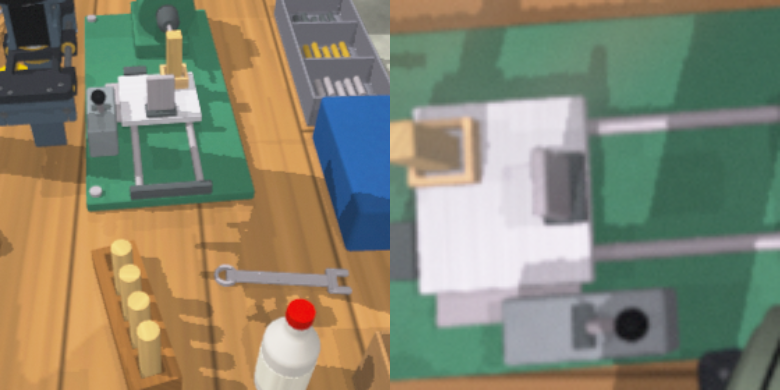

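The last look shows the carriage home: the nest's −y edge is at column 121.9, against 121.7 before the tug. The knob is over to −y, the blank is upright in the nest, all four dowels are in the rack and the arm is clear. Handing in.

```bash
python3 -c "
from workcell import env
print(env.job_done(), env.state()['time_s'])"
```

```text
the job is handed in; nothing more can be done
the job is handed in; nothing more can be done
```

The job is done and handed in at about 22 s of the 72 s allowed; no verdict came back.

- **Blank:** I took it from the +y end of the rack and stood it in the nest. The four dowels still stood upright in the rack in the last picture.
- **Lever:** The first push on the handle met 17 N and barely moved, so the starting (−y) side is the locking one. I threw the lever to +y and slid the carriage home, which read 10.7 N at the stop. I then threw the lever back to −y.
- **Tug:** I held it for about 0.5 s or more at 9.3 N and about 11.5 mm of travel. That is roughly 8–9 mm of handle pull plus the lock's play, inferred from force and position rather than measured at the handle.
- **Last checks:** The carriage is home, with the nest's edge at column 121.9 against 121.7 before the tug. The lever is over to −y, the blank is upright and the arm is clear.
- **Disagreement:** The nest's centre showed about 2 pixels (roughly 4 mm) short of where I predicted it at home. I put this down to error in my estimate of its starting position, because the carriage had been pushed against the stop and then held by the lock.

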